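# Click the reject tally counter on the strike plate

### The job

One more can has been rejected: take the red tally counter out of the rack, hold it upright and push its yellow bottom button fully in against the steel strike plate to click the count on. Then hang the red counter back upright in the rack hole it came from, and leave the blue counter hanging where it is.

Things in the scene. Friction and masses are not known exactly. Their poses are not given: they have to be found in the camera images.
- red_counter: Tally counter with red head, an upright rod 131 mm tall, 0.13 kg. Origin: foot of its button (out), on the axis; z up. Up from there: yellow button 20 mm diameter, 0-14 mm; tube 30 mm diameter, to 66; black flange 50 mm diameter, 66-76; red head to grip, 34 mm diameter, 76-131. Hangs by the flange on a rack hole, tube through it, origin 39 mm above the deck.
- blue_counter: Same counter, blue head, in the rack's other hole; leave it. The fixed steel rack is a shelf 190 mm long (away from the robot), 76 wide, 8 thick, top 105 mm above the deck, legs at its ends; two square 40 mm holes, 90 mm apart, on its long middle line (red to blue). Rack turned up to 15 degrees; either counter in either hole. Lift the button above the rack (and the blue head) to get out.
- strike_plate: Fixed steel strike plate: square flat light grey metal plate 84 x 84 mm on a black rubber pad 94 x 94 mm, screwed to the deck. Origin at the centre of its underside on the deck; its flat top is 8 mm above the origin.
- red_counter_button (a joint): Travel of the red counter's yellow bottom button into the tube, in m: 0 out, 0.012 fully in (stop). Sprung: starts to move at about 2.5 N, fully in at about 6 N, comes out again by itself. The count clicks on at 0.008.
Things that resemble listed ones, but are neither listed nor needed, are in the scene too. Leave any green or turquoise look-alike of the red_counter alone.

How it is judged:
By the outcome, as a careful person would: the job done as asked, in the order asked, and still so for the second after the job is handed in, with the robot touching nothing.
It also fails if it takes over 56 s, if anything falls off the work surface, if the arm or the gripper's body presses on something with over 40 N, if the wrist force passes 120 N, or if a joint passes its speed limit or range.

### The arm

A 6-joint arm with a two-finger parallel gripper is mounted at the origin on a cart in front of the work surface, level with it; the furniture and walls round the work are solid. World frame = base frame: x ahead of the robot, y to its left, z up, the work surface at z = 0. Lengths are in mm, angles in rad, forces in N, time in s.
With the tool pointing down it reaches from about 350 to 800 mm from the base axis. Payload 7.3 kg.
Tool frame: the origin (TCP) lies midway between the tips of the shut fingers; the grasp point (between the pads) lies 19 mm behind it; y points along the fingers, z is the direction in which the jaws open and shut, and the axes are right-handed (so a half turn about y gives the same grasp; the last joint's range is limited). The gripper opens to 85 mm and grips with 20 to 120 N. Pads are 22 mm wide; open, the fingers measure 114 mm over their backs; the gripper's body (76 mm by 85 mm) begins 54 mm behind the grasp point. The pads swing forward as they close: fully open they stand 13 mm farther back than shut.
Start: joints at [1.063, 0.342, 1.524, -0, 1.275, -0.146], TCP at [185.815, 491.037, 231.322] pointing down, gripper open.
Joint ranges: [-2.53, 2.53], [-0.77, 2.02], [0.04, 2.7], [-1, 4.14], [0.28, 2.66], [-3.11, 3.11]. Speed limits (rad/s): [2.57, 2.57, 3.14, 3.14, 3.14, 3.14].

### API

Orientations are given as a rotation vector (axis times angle).
In Python, from bench import manip, vision, job gives the robot as it stands.
- The arm moves only by the shell command python3 -m pendant 'ROWS' [OPENING]. ROWS is JSON, a list that holds one entry, the list of rows, each a list of 4 numbers: the shift along the tool's x, y, z in mm, then the turn about the tool's y in degrees. In form: [[[x, y, z, roll], ...]]. A call has 1 to 20 rows; each row shifts and turns the commanded pose from where the row before left it, along the tool's axes as they then stand; what a row does not reach is not made up. A row lasts 1/12 s, in which the tool goes at most 41.7 mm and 7.16 degrees, less where a joint would pass 70% of its speed; a pose out of reach is approached as far as the arm can. A call with a gripper value outside its range is refused whole. OPENING is the closure, from 0 (fully open) to 1 (shut), set as the call begins (- or left out, the last holds). The fingers move at their own pace and stop on an object; the grip force is fixed at half the most. Time passes only in rows, so rows that do not move let the fingers close. It gives the time, the measured TCP pose, the force and the opening at its end, in the units of the state.
- manip.state(): the state, without advancing time (a new reading comes with each control period).
- vision.capture(name): name is "side" or "top"; returns the picture (384x512x3 uint8, blue, green, red); there is no depth.
- vision.get_calibration(name): a dict with "fx", "fy", "cx", "cy" (pixels), "extrinsics" (4x4, takes a point from world to camera coordinates). Camera axes: x right, y down, z forward; pixel columns grow to the right and rows downward; lengths in mm; the calibration is good to about 2 mm. A picture is of the moment at which its call begins. get_calibration takes no time and is no camera call.
- job.job_done(): hands the job in, once; it reports no verdict.
The state is a dict: "time": time; "joint_pos": joint angles; "qvel": joint speeds; "joint_torque": joint torques, N m; "tcp_pos": TCP position; "tcp_rot": TCP orientation; "force": force on the tool from outside, world axes, zero at the start; "torque": the same for the moment, N m; "opening": opening from 0.0 (shut) to 1.0 (fully open).
Only numpy, scipy, OpenCV 4.12 (cv2) and the standard library are available. Lean on these libraries where they do the work, as an engineer would, in place of code of your own. Each camera call takes 0.05 s, during which the arm holds its last target.

## Working session

There is one attempt and no reset: what is moved stays moved. The work goes in short steps, Python scripts to look and compute and a shell command to move; the robot and the scene stay as the last step left them, time stands still between calls to the robot, and variables do not carry over. Pictures are saved under pics/ and viewed, and the job is handed in when it is done.

```bash
mkdir -p pics; ls; python3 - <<'E'
from bench import manip, vision, job
import cv2,numpy as np
print(manip.state())
for n in("side","top"):
    cv2.imwrite(f"pics/{n}0.png",vision.capture(n)); c=vision.get_calibration(n); print(n,c)
E
```

```text
pics
{'time': 0.0, 'joint_pos': array([ 1.06303755e+00,  3.42695966e-01,  1.52504222e+00, -2.36937666e-05,
        1.27540203e+00, -1.45993434e-01]), 'qvel': array([ 0.00060205, -0.00129662, -0.00141604, -0.00013495,  0.0001082 ,
       -0.00060019]), 'joint_torque': array([-3.30000194e-05, -4.33676362e+01, -2.46018291e+01, -6.79302775e-05,
        7.69718637e-03,  4.83737244e-05]), 'tcp_pos': array([185.59002856, 490.65899576, 230.63105685]), 'tcp_rot': array([-1.5535716 ,  0.28427668, -0.28352637]), 'force': array([-0.06621514,  0.37937909, -0.65906943]), 'torque': array([-0.01575506, -0.0383904 ,  0.04397021]), 'opening': 0.9981706263033028}
side {'fx': 422.9228721390699, 'fy': 422.9228721390699, 'cx': 253.72679436412903, 'cy': 195.07792234548842, 'extrinsics': array([[-9.99652903e-01,  1.93833839e-02,  1.78425935e-02,
         5.04823467e+02],
       [-6.75776989e-03,  4.65941365e-01, -8.84789793e-01,
         2.93283948e+01],
       [-2.54638226e-02, -8.84603261e-01, -4.65648649e-01,
         1.00623149e+03],
       [ 0.00000000e+00,  0.00000000e+00,  0.00000000e+00,
         1.00000000e+00]])}
top {'fx': 426.2308893720744, 'fy': 426.2308893720744, 'cx': 254.40915323886188, 'cy': 196.04872122158307, 'extrinsics': array([[ 5.16989564e-04, -9.99999791e-01, -3.86943713e-04,
         3.26266174e+01],
       [-9.85019760e-01, -4.42520091e-04, -1.72440937e-01,
         4.87717513e+02],
       [ 1.72440730e-01,  4.70297369e-04, -9.85019783e-01,
         9.26158654e+02],
       [ 0.00000000e+00,  0.00000000e+00,  0.00000000e+00,
         1.00000000e+00]])}
```

View pics/side0.png

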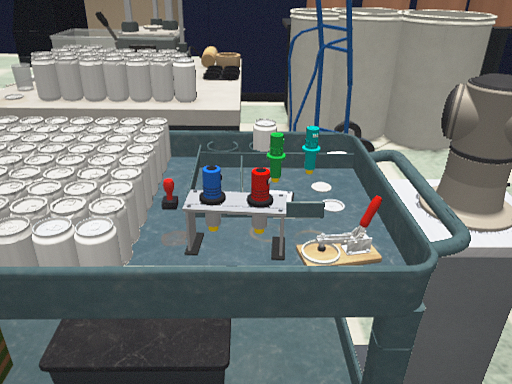

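View pics/top0.png

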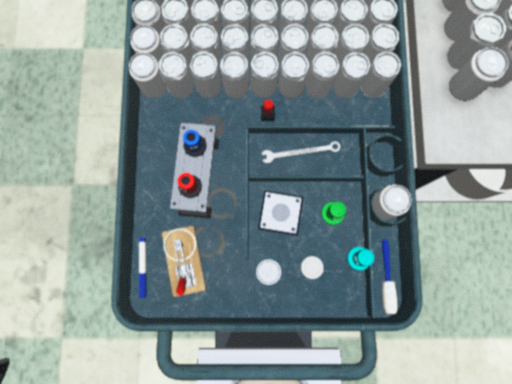

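```bash
cat > h.py <<'E'
import numpy as np,cv2
from bench import manip, vision
from scipy.spatial.transform import Rotation as R
def ray(n,u,v):
    c=vision.get_calibration(n);E=c["extrinsics"];Rm=E[:3,:3];t=E[:3,3]
    d=Rm.T@np.array([(u-c["cx"])/c["fx"],(v-c["cy"])/c["fy"],1]);return -Rm.T@t,d
def onz(n,u,v,z):
    o,d=ray(n,u,v);return o+d*(z-o[2])/d[2]
def proj(n,p):
    c=vision.get_calibration(n);q=c["extrinsics"]@np.append(p,1);return np.array([c["fx"]*q[0]/q[2]+c["cx"],c["fy"]*q[1]/q[2]+c["cy"]])
def tri(u1,u2):
    o1,d1=ray("top",*u1);o2,d2=ray("side",*u2)
    A=np.c_[d1,-d2];s=np.linalg.lstsq(A,o2-o1,rcond=None)[0];a=o1+d1*s[0];b=o2+d2*s[1];return (a+b)/2,np.linalg.norm(a-b)
def mask(im,col):
    h=cv2.cvtColor(im,cv2.COLOR_BGR2HSV);H,S,V=cv2.split(h)
    if col=="red": m=((H<10)|(H>170))&(S>150)&(V>60)
    if col=="blue": m=(H>100)&(H<125)&(S>150)&(V>60)
    if col=="yellow": m=(H>17)&(H<32)&(S>150)&(V>80)
    return m.astype(np.uint8)
def blobs(im,col,amin=15):
    n,l,s,c=cv2.connectedComponentsWithStats(mask(im,col));return [(s[i].tolist(),c[i].round(1).tolist()) for i in range(1,n) if s[i,4]>=amin]
E
python3 - <<'E'
from h import *
for n in("side","top"):
    im=cv2.imread(f"pics/{n}0.png")
    for c in("red","blue","yellow"): print(n,c,blobs(im,c))
a=cv2.imread("pics/top0.png")[100:250,150:320]; b=cv2.imread("pics/side0.png")[140:270,150:350]
cv2.imwrite("pics/ct.png",cv2.resize(a,None,fx=4,fy=4,interpolation=cv2.INTER_CUBIC)[:600])
cv2.imwrite("pics/cs.png",cv2.resize(b,None,fx=4,fy=4,interpolation=cv2.INTER_CUBIC))
E
```

```text
side red [([251, 167, 19, 35, 511], [259.8, 184.5]), ([163, 179, 11, 21, 162], [168.4, 187.5]), ([360, 195, 22, 32, 295], [370.6, 210.7])]
side blue [([288, 0, 65, 133, 1543], [326.4, 62.0]), ([319, 128, 12, 4, 23], [323.4, 129.5]), ([203, 165, 18, 34, 522], [211.4, 182.3])]
side yellow [([306, 170, 7, 4, 21], [309.0, 171.7]), ([272, 178, 7, 4, 25], [274.9, 179.4]), ([209, 226, 9, 5, 35], [213.1, 228.3]), ([254, 229, 10, 5, 34], [258.8, 230.8])]
top red [([263, 100, 11, 14, 110], [267.9, 105.9]), ([178, 173, 18, 19, 210], [187.1, 182.3]), ([176, 278, 9, 18, 115], [180.6, 286.9])]
top blue [([183, 130, 19, 21, 200], [192.0, 139.0]), ([139, 237, 7, 4, 21], [141.7, 238.8]), ([382, 239, 9, 42, 261], [386.1, 258.3]), ([139, 274, 7, 24, 165], [142.0, 285.3])]
top yellow []
```

View pics/ct.png

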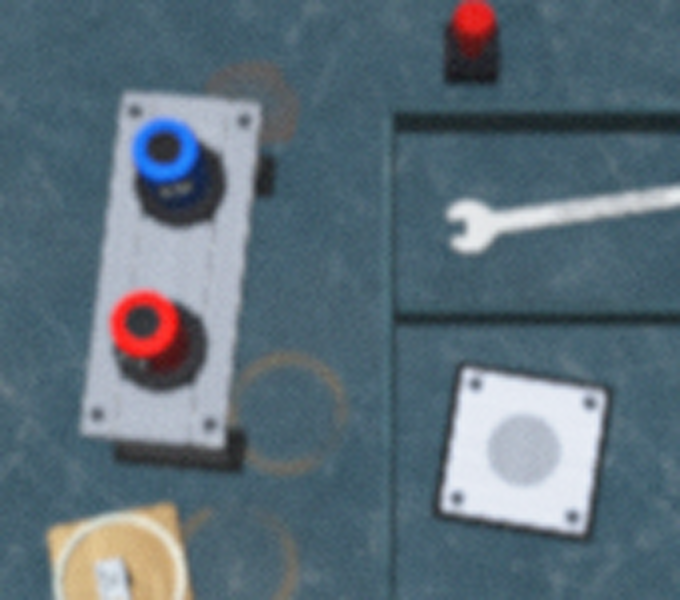

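View pics/cs.png

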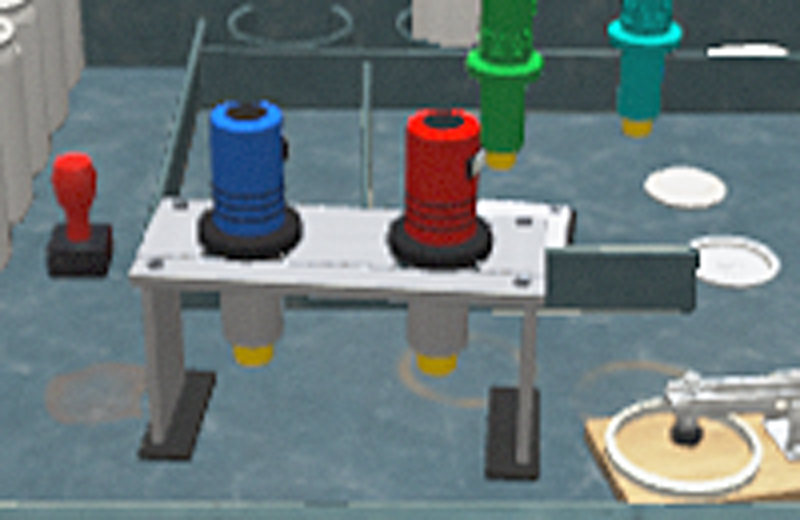

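```bash
python3 - <<'E'
from h import *
f=lambda x,y:(150+(x+.5)/4-.5,100+(y+.5)/4-.5)
print("red head top", onz("top",*f(144,323),170),"flange",onz("top",*f(162,345),115))
print("blue", onz("top",*f(167,150),170),"fl",onz("top",*f(180,182),115))
g=lambda x,y:(150+(x+.5)/4-.5,140+(y+.5)/4-.5)
print("side tops red",onz("side",*g(443,125),170),"blue",onz("side",*g(246,117),170))
print("tri red",tri(f(144,323),g(443,123)),"blue",tri(f(167,150),g(246,114)))
rk=[onz("top",*f(*p),105)[:2] for p in[(124,92),(261,102),(225,447),(82,434)]]
print("rack",np.array(rk),np.mean(rk,0))
a=(rk[0]+rk[1]-rk[2]-rk[3]); print("ang",np.degrees(np.arctan2(a[1],a[0])))
pl=[onz("top",*f(*p),8)[:2] for p in[(463,365),(609,388),(591,538),(437,516)]]
print("plate",np.array(pl),np.mean(pl,0), "rubberdisc",onz("top",*f(524,451),8))
# side plate
print("partition line top z0",onz("top",247.5,200,0),onz("top",247.5,135,0), onz("top",247.5,135,60))
s=manip.state();print(R.from_rotvec(s["tcp_rot"]).as_matrix().round(3))
E
```

```text
red head top [496.823358   169.09430281 170.        ] flange [496.702024   168.36766115 115.        ]
blue [585.97537104 160.02127928 170.        ] fl [585.78693829 161.08068624 115.        ]
side tops red [499.43855006 173.68534498 170.        ] blue [588.31181743 166.73724516 170.        ]
tri red (array([498.20139776, 169.20584857, 168.68792177]), np.float64(2.1668614932109462)) blue (array([587.72992413, 160.28544528, 168.2247851 ]), np.float64(2.2594310152387957))
rack [[639.85929695 194.45482118]
 [634.16460765 119.37288968]
 [443.86252816 135.22118264]
 [450.75501581 210.89831732]] [542.16036214 164.9868027 ]
ang -4.864797211888819
plate [[506.12248836   7.01471176]
 [492.39273985 -78.83453864]
 [404.16670275 -66.7561956 ]
 [416.89514446  22.46442968]] [454.89426885 -29.0278982 ] rubberdisc [454.98806544 -28.44595093   8.        ]
partition line top z0 [485.6080014   49.24837463   0.        ] [645.98367944  49.77958053   0.        ] [626.39535729  48.73345123  60.        ]
[[ 0.935 -0.001  0.354]
 [-0.354 -0.001  0.935]
 [-0.    -1.    -0.001]]
```

Candidates: the red-headed counter in the rack, top (187,181) / side (260,185). The red stamp is at top (268,106), and the clamp handle at top (181,287). Only the first has a black flange, a tube through the rack and a yellow button, and the crops confirm it. It sits at about (497,168.5), the blue counter at (586,161), and the plate centre at (455,-29).

```bash
python3 -m pendant '[[[0,0,0,-3],[0,0,0,-5],[0,0,0,-5],[0,0,0,-3],[0,0,0,0]]]' 0; python3 -m pendant '[[[6,0,-5.2,0],[12,0,-10.5,0],[20,0,-17.5,0],[20,0,-17.5,0],[20,0,-17.5,0],[20,0,-17.5,0],[20,0,-17.5,0],[20,0,-17.5,0],[20,0,-17.5,0],[20,0,-17.5,0],[20,0,-17.5,0],[20,0,-17.5,0],[20,0,-17.5,0],[20,0,-17.5,0],[20,0,-17.5,0],[20,0,-17.5,0],[20,0,-17.5,0],[12,0,-10.5,0],[7,0,-6,0],[0,0,0,0]]]'; python3 -m pendant '[[[0,0,0,0],[0,0,0,0]]]'
python3 - <<'E'
from h import *
s=manip.state();M=R.from_rotvec(s["tcp_rot"]).as_matrix();print(M.round(3),s["tcp_pos"],"need",M.T@(np.array([497,168.5,125])-s["tcp_pos"]))
for n in("side","top"): cv2.imwrite(f"pics/{n}1.png",vision.capture(n))
cv2.imwrite("pics/b1.png",np.hstack([cv2.imread("pics/side1.png")[60:300,120:420],cv2.imread("pics/top1.png")[60:300,100:350]]))
E
```

```text
time: 0.52
tcp_pos: [185.7, 490.8, 230.9]
tcp_rot: [-1.571, 0.064, -0.063]
force: [0.7, -0.4, 0.6]
opening: 0.998
time: 2.18
tcp_pos: [498.3, 168.0, 231.0]
tcp_rot: [-1.57, 0.068, -0.067]
force: [-0.3, 0.4, 0.2]
opening: 1.002
time: 2.35
tcp_pos: [496.6, 170.2, 231.3]
tcp_rot: [-1.57, 0.065, -0.064]
force: [-0.2, 0.1, -1.0]
opening: 1.003
[[ 0.997 -0.001  0.082]
 [-0.082  0.     0.997]
 [-0.001 -1.     0.   ]] [496.60232846 170.1583739  231.29565883] need [  0.59039378 106.29491346  -1.64870921]
```

View pics/b1.png

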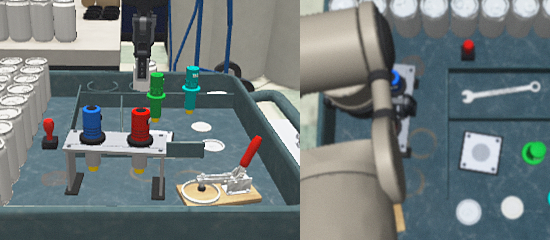

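```bash
python3 - <<'E'
from h import *
for p in([496.6,170,231],[496.6,170,300],[497,168.5,170],[497,168.5,115]): print(proj("side",p))
cv2.imwrite("pics/c1.png",cv2.resize(cv2.imread("pics/side1.png")[50:230,190:330],None,fx=3.3,fy=3.3,interpolation=cv2.INTER_CUBIC))
E
```

```text
[262.81757596 138.04502712]
[263.97287236  98.73905684]
[261.62610383 169.69605235]
[260.84562121 196.5376628 ]
```

View pics/c1.png

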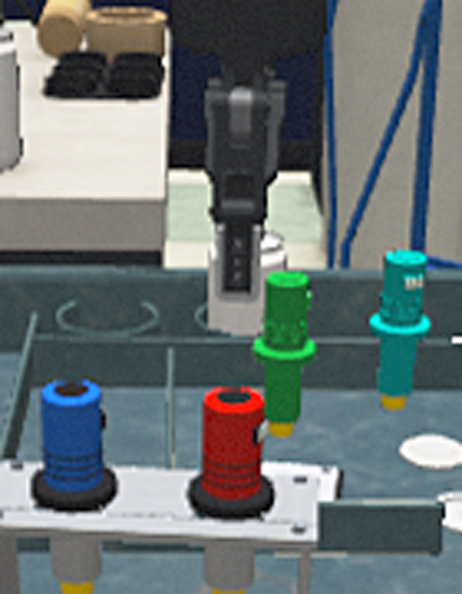

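The gripper tip (262,139) lines up with the red head (261,170) in the side view as predicted. I'll descend and grip.

```bash
python3 -m pendant '[[[0.6,5,-1.6,0],[0,10,0,0],[0,15,0,0],[0,15,0,0],[0,15,0,0],[0,15,0,0],[0,12,0,0],[0,8,0,0],[0,6,0,0],[0,4,0,0],[0,1,0,0],[0,0,0,0],[0,0,0,0]]]' 0
python3 -m pendant '[[[0,0,0,0],[0,0,0,0],[0,0,0,0],[0,0,0,0],[0,0,0,0],[0,0,0,0],[0,0,0,0],[0,0,0,0],[0,0,0,0],[0,0,0,0]]]' 1
python3 - <<'E'
from h import *
cv2.imwrite("pics/c2.png",cv2.resize(vision.capture("side")[80:260,170:350],None,fx=3.3,fy=3.3,interpolation=cv2.INTER_CUBIC))
s=manip.state();print(s["tcp_pos"],s["opening"],s["force"])
E
```

```text
time: 3.53
tcp_pos: [498.2, 168.0, 125.8]
tcp_rot: [-1.57, 0.064, -0.066]
force: [-0.2, -0.3, 0.2]
opening: 1.001
time: 4.37
tcp_pos: [498.0, 168.0, 125.6]
tcp_rot: [-1.57, 0.064, -0.065]
force: [-0.3, 0.0, 5.2]
opening: 0.386
[497.97399518 167.9619797  125.64555896] 0.3820539631289202 [-0.4467158   0.62132366  5.17472033]
```

View pics/c2.png

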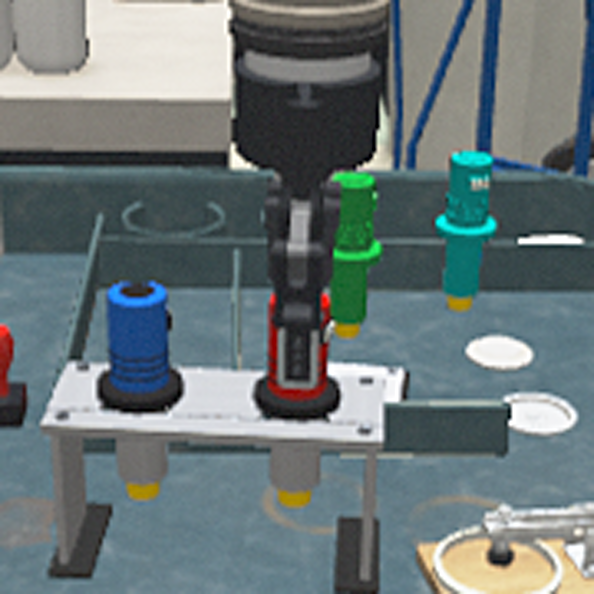

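Gripped: opening 0.38 is about 33 mm, and the pads sit mid-head. Now the lift.

```bash
python3 -m pendant '[[[0,-2,0,0],[0,-4,0,0],[0,-8,0,0],[0,-10,0,0],[0,-12,0,0],[0,-12,0,0],[0,-12,0,0],[0,-12,0,0],[0,-12,0,0],[0,-10,0,0],[0,-8,0,0],[0,-5,0,0],[0,-3,0,0],[0,0,0,0],[0,0,0,0]]]' 1
python3 - <<'E'
from h import *
im=vision.capture("side");cv2.imwrite("pics/side3.png",im)
cv2.imwrite("pics/c3.png",cv2.resize(im[50:230,150:350],None,fx=3.3,fy=3.3,interpolation=cv2.INTER_CUBIC))
t=vision.capture("top");cv2.imwrite("pics/top3.png",t)
s=manip.state();print(s["tcp_pos"],s["opening"],s["force"])
print("green",tri((337,207),(277,133)),tri((362,252),(313,128)))
E
```

```text
time: 5.67
tcp_pos: [497.6, 167.9, 235.0]
tcp_rot: [-1.57, 0.065, -0.064]
force: [-0.5, 0.5, -0.9]
opening: 0.384
[497.5268921  167.84977665 234.67059311] 0.38381985879266434 [ 0.29315727 -0.25101221 -1.24294015]
green (array([ 447.9339404 , -136.03167668,  133.11055126]), np.float64(2.4047169905760395)) (array([ 353.88119282, -182.9596062 ,  131.62153157]), np.float64(8.033372030512275))
```

View pics/c3.png

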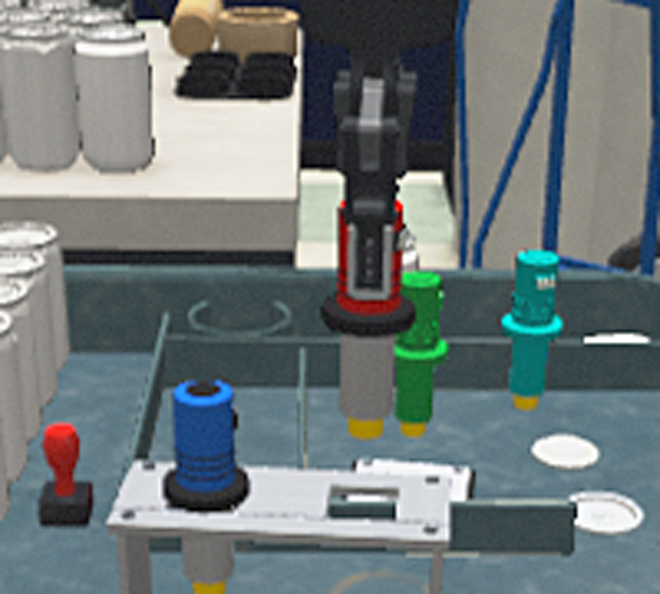

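The counter is lifted upright; the button is clear of the rack, and the free hole shows at crop (363,497). Next I'll carry it over the plate.

```bash
python3 -m pendant '[[[-0.7,0,-5,0],[-1.4,0,-10,0],[-2,0,-15,0],[-2.6,0,-20,0],[-2.6,0,-20,0],[-2.6,0,-20,0],[-2.6,0,-20,0],[-2.6,0,-20,0],[-2.6,0,-20,0],[-2.6,0,-20,0],[-2,0,-14,0],[-1.4,0,-10,0],[-0.8,0,-6,0],[0,0,0,0],[0,0,0,0],[0,0,0,0]]]' 1
python3 - <<'E'
from h import *
im=vision.capture("side");t=vision.capture("top");cv2.imwrite("pics/side4.png",im);cv2.imwrite("pics/top4.png",t)
cv2.imwrite("pics/b4.png",np.hstack([cv2.resize(im[60:260,190:350],None,fx=2.4,fy=2.4,interpolation=cv2.INTER_CUBIC),cv2.resize(t[100:300,180:350],None,fx=2.4,fy=2.4,interpolation=cv2.INTER_CUBIC)]))
s=manip.state();print(s["tcp_pos"],s["opening"],s["force"])
M=R.from_rotvec(s["tcp_rot"]).as_matrix();print(M.T@(np.array([455,-29,200])-s["tcp_pos"]))
print(blobs(im,"yellow"))
E
```

```text
time: 7.1
tcp_pos: [455.0, -28.7, 235.3]
tcp_rot: [-1.569, 0.064, -0.065]
force: [0.4, 0.4, -1.0]
opening: 0.383
[455.0157098  -28.58332182 235.23834293] 0.384958174084459 [-0.96161955  0.25088038 -1.29066041]
[ 1.99744412e-02  3.52382315e+01 -4.25820782e-01]
[([272, 139, 9, 5, 39], [276.2, 141.1]), ([306, 170, 7, 4, 20], [308.8, 171.8]), ([272, 178, 7, 4, 25], [274.9, 179.4]), ([209, 226, 9, 5, 35], [213.1, 228.3])]
```

View pics/b4.png

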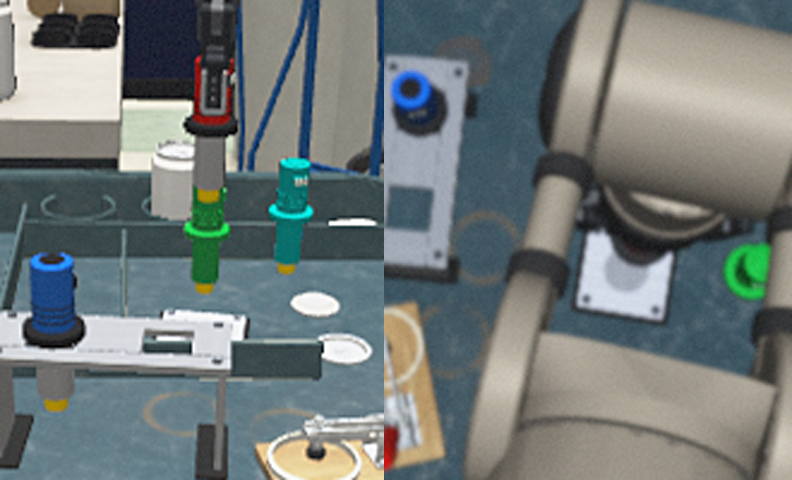

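```bash
python3 -m pendant '[[[0,4,0,0],[0,8,0,0],[0,12,0,0],[0,15,0,0],[0,15,0,0],[0,15,0,0],[0,15,0,0],[0,15,0,0],[0,12,0,0],[0,8,0,0],[0,5,0,0],[0,3,0,0],[0,2,0,0],[0,0,0,0],[0,0,0,0]]]' 1
python3 -m pendant '[[[0,2,0,0],[0,2,0,0],[0,2,0,0],[0,2,0,0],[0,2,0,0],[0,0,0,0],[0,0,0,0]]]' 1
python3 - <<'E'
from h import *
im=vision.capture("side");cv2.imwrite("pics/c5.png",cv2.resize(im[120:240,210:340],None,fx=5,fy=5,interpolation=cv2.INTER_CUBIC))
s=manip.state();print(s["tcp_pos"],s["opening"],s["force"])
E
```

```text
time: 8.45
tcp_pos: [455.2, -29.3, 106.7]
tcp_rot: [-1.57, 0.064, -0.065]
force: [-0.7, 0.8, -0.0]
opening: 0.38
time: 9.03
tcp_pos: [454.9, -29.2, 96.1]
tcp_rot: [-1.57, 0.065, -0.065]
force: [0.2, 0.7, -1.9]
opening: 0.382
[454.94986188 -29.22295206  96.25128077] 0.3848687681088551 [-0.05484211 -0.61357789 -1.3316396 ]
```

View pics/c5.png

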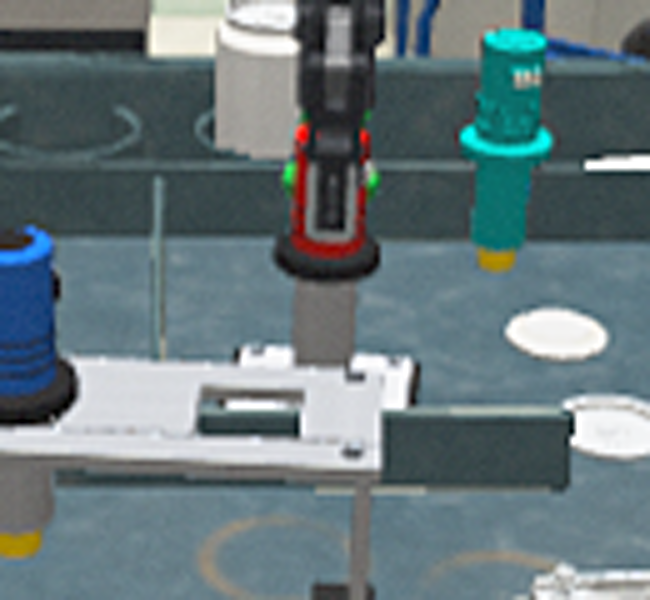

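The counter is upright just above the plate, and its foot is hidden behind the rack. From here I'll press in small steps while watching the force.

```bash
for i in 1; do python3 -m pendant '[[[0,2,0,0],[0,2,0,0],[0,2,0,0],[0,0,0,0],[0,0,0,0]]]' 1; done; python3 -m pendant '[[[0,1.5,0,0],[0,1.5,0,0],[0,1,0,0],[0,0,0,0],[0,0,0,0]]]' 1; python3 -m pendant '[[[0,1,0,0],[0,1,0,0],[0,0,0,0],[0,0,0,0]]]' 1
```

```text
time: 9.5
tcp_pos: [455.2, -29.3, 90.4]
tcp_rot: [-1.57, 0.064, -0.065]
force: [0.7, -0.6, 2.5]
opening: 0.383
time: 9.92
tcp_pos: [455.2, -29.3, 86.4]
tcp_rot: [-1.57, 0.064, -0.065]
force: [0.9, 1.2, 4.0]
opening: 0.383
time: 10.25
tcp_pos: [455.1, -29.2, 84.3]
tcp_rot: [-1.57, 0.065, -0.065]
force: [1.2, -0.7, 5.1]
opening: 0.383
```

```bash
python3 -m pendant '[[[0,1,0,0],[0,0,0,0],[0,0,0,0]]]' 1; python3 -m pendant '[[[0,1,0,0],[0,0,0,0],[0,0,0,0]]]' 1
```

```text
time: 10.5
tcp_pos: [455.1, -29.2, 83.3]
tcp_rot: [-1.57, 0.064, -0.065]
force: [1.5, 0.7, 4.6]
opening: 0.385
time: 10.75
tcp_pos: [455.2, -29.3, 82.6]
tcp_rot: [-1.57, 0.064, -0.065]
force: [0.9, -0.2, 6.9]
opening: 0.388
```

```bash
python3 -m pendant '[[[0,0.6,0,0],[0,0,0,0],[0,0,0,0]]]' 1; python3 -m pendant '[[[0,0.6,0,0],[0,0,0,0],[0,0,0,0]]]' 1
```

```text
time: 11.0
tcp_pos: [455.3, -29.3, 82.5]
tcp_rot: [-1.57, 0.064, -0.066]
force: [-1.1, 0.4, 12.3]
opening: 0.382
time: 11.25
tcp_pos: [455.5, -29.3, 82.4]
tcp_rot: [-1.57, 0.063, -0.066]
force: [-1.9, -0.2, 17.9]
opening: 0.383
```

The button has hit its stop: the TCP stands still at 82.4, as predicted, while the force climbs past the 6 N spring to 18 N. I'll lift off and check for slip in the grip.

```bash
python3 -m pendant '[[[0,-3,0,0],[0,-5,0,0],[0,-8,0,0],[0,-12,0,0],[0,-15,0,0],[0,-15,0,0],[0,-15,0,0],[0,-15,0,0],[0,-15,0,0],[0,-15,0,0],[0,-12,0,0],[0,-10,0,0],[0,-8,0,0],[0,-5,0,0],[0,-1.5,0,0],[0,0,0,0],[0,0,0,0]]]' 1
python3 - <<'E'
from h import *
im=vision.capture("side");cv2.imwrite("pics/c6.png",cv2.resize(im[50:240,210:340],None,fx=3,fy=3,interpolation=cv2.INTER_CUBIC))
s=manip.state();print(s["tcp_pos"],s["opening"],s["force"])
M=R.from_rotvec(s["tcp_rot"]).as_matrix();print(M.T@(np.array([497.9,168,236])-s["tcp_pos"]))
print(blobs(im,"yellow"))
E
```

```text
time: 12.67
tcp_pos: [454.5, -29.1, 235.0]
tcp_rot: [-1.569, 0.066, -0.064]
force: [0.3, -0.5, -1.5]
opening: 0.385
[454.48964048 -29.14384284 234.91375452] 0.38146786267245025 [ 0.87629514  0.52834293 -1.25991735]
[ 27.0056615   -1.06807704 200.05221186]
[([273, 139, 8, 5, 36], [276.5, 141.2]), ([306, 170, 7, 4, 21], [309.0, 171.7]), ([272, 178, 7, 4, 25], [274.9, 179.4]), ([209, 226, 9, 5, 35], [213.1, 228.3])]
```

View pics/c6.png

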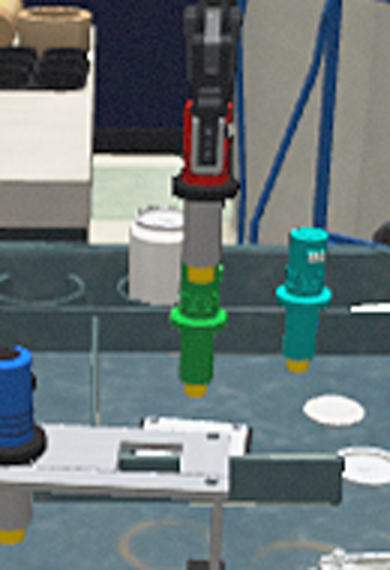

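No slip: the button is back out at (276.5,141), the same place as before. Now back over the hole.

```bash
python3 -m pendant '[[[0.7,-0.5,5,0],[1.4,-0.5,10,0],[2,0,15,0],[2.6,0,20,0],[2.6,0,20,0],[2.6,0,20,0],[2.6,0,20,0],[2.6,0,20,0],[2.6,0,20,0],[2.6,0,20,0],[2.2,0,14,0],[1.6,0,10,0],[1,0,6,0],[0.5,0,0,0],[0,0,0,0],[0,0,0,0],[0,0,0,0]]]' 1
python3 - <<'E'
from h import *
im=vision.capture("side");cv2.imwrite("pics/side7.png",im);cv2.imwrite("pics/c7.png",cv2.resize(im[60:230,190:320],None,fx=3.5,fy=3.5,interpolation=cv2.INTER_CUBIC))
s=manip.state();print(s["tcp_pos"],s["opening"],s["force"])
M=R.from_rotvec(s["tcp_rot"]).as_matrix();print(M.T@(np.array([497.9,168,126])-s["tcp_pos"]))
print(blobs(im,"yellow"),proj("side",[497.9,168,150]),blobs(cv2.imread("pics/side3.png"),"yellow"))
E
```

```text
time: 14.13
tcp_pos: [498.9, 167.1, 236.7]
tcp_rot: [-1.57, 0.066, -0.066]
force: [0.2, -0.7, -1.6]
opening: 0.382
[498.92314385 167.13715438 236.70978877] 0.3862719041842365 [ 0.78640445 -0.661735   -1.05005663]
[ -1.10394761 110.70964362   0.77766695]
[([306, 170, 7, 4, 21], [309.0, 171.7]), ([255, 176, 10, 6, 49], [259.6, 178.5]), ([272, 178, 7, 4, 25], [274.9, 179.4]), ([209, 226, 9, 5, 35], [213.1, 228.3])] [260.83600832 179.53988688] [([306, 170, 7, 4, 22], [308.9, 171.6]), ([256, 177, 10, 6, 46], [260.5, 179.4]), ([272, 178, 7, 4, 25], [274.9, 179.4]), ([209, 226, 9, 5, 35], [213.1, 228.3])]
```

View pics/c7.png

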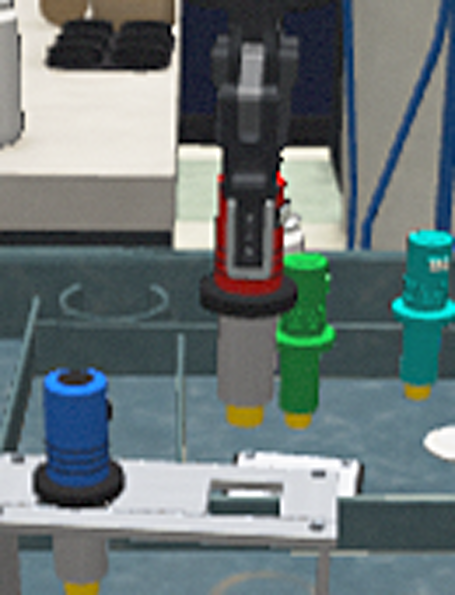

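Aligned to about 1 mm with the pose it came from. I'll lower it with that small correction, in two stages.

```bash
python3 -m pendant '[[[-1.1,2,0.8,0],[0,5,0,0],[0,8,0,0],[0,8,0,0],[0,8,0,0],[0,6,0,0],[0,5,0,0],[0,3,0,0],[0,0,0,0],[0,0,0,0]]]' 1; python3 -m pendant '[[[0,4,0,0],[0,7,0,0],[0,9,0,0],[0,9,0,0],[0,9,0,0],[0,8,0,0],[0,6,0,0],[0,4,0,0],[0,3,0,0],[0,2,0,0],[0,0,0,0],[0,0,0,0]]]' 1
python3 - <<'E'
from h import *
im=vision.capture("side");cv2.imwrite("pics/c8.png",cv2.resize(im[120:250,190:320],None,fx=4,fy=4,interpolation=cv2.INTER_CUBIC))
s=manip.state();print(s["tcp_pos"],s["opening"],s["force"]);print(blobs(im,"yellow"))
E
```

```text
time: 15.02
tcp_pos: [498.0, 168.7, 191.6]
tcp_rot: [-1.57, 0.065, -0.065]
force: [0.3, -0.3, -1.2]
opening: 0.384
time: 16.02
tcp_pos: [498.1, 168.7, 130.8]
tcp_rot: [-1.57, 0.064, -0.065]
force: [0.4, -0.6, -0.5]
opening: 0.381
[498.14623757 168.7785905  130.94332655] 0.38030706082889276 [-0.21721266  0.03445812 -2.39637507]
[([306, 170, 7, 4, 21], [309.0, 171.7]), ([272, 178, 7, 4, 25], [274.9, 179.4]), ([209, 226, 9, 5, 35], [213.1, 228.3]), ([254, 227, 10, 4, 34], [258.9, 228.4])]
```

View pics/c8.png

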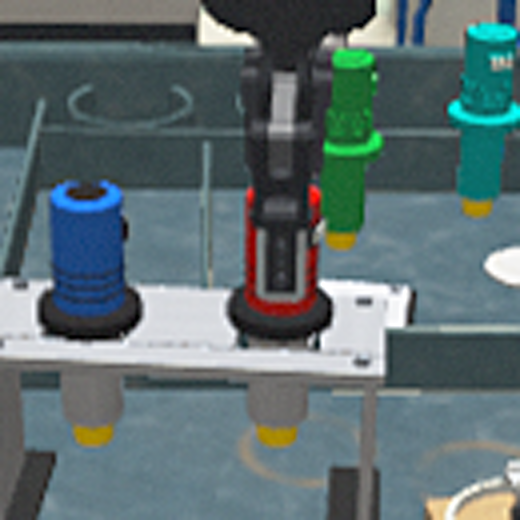

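The tube is in the hole with about 5 mm left to seat. I'll finish in small steps.

```bash
python3 -m pendant '[[[0,1.5,0,0],[0,1.5,0,0],[0,1,0,0],[0,0,0,0],[0,0,0,0]]]' 1; python3 -m pendant '[[[0,0.7,0,0],[0,0,0,0],[0,0,0,0]]]' 1;  python3 -m pendant '[[[0,0.6,0,0],[0,0,0,0],[0,0,0,0]]]' 1
```

```text
time: 16.48
tcp_pos: [497.9, 168.7, 126.6]
tcp_rot: [-1.57, 0.065, -0.065]
force: [-0.1, -0.5, -0.6]
opening: 0.381
time: 16.73
tcp_pos: [497.9, 168.7, 125.9]
tcp_rot: [-1.57, 0.065, -0.065]
force: [0.7, -0.4, -0.5]
opening: 0.384
time: 16.98
tcp_pos: [498.0, 168.7, 125.7]
tcp_rot: [-1.57, 0.064, -0.065]
force: [-0.8, -0.3, 2.3]
opening: 0.384
```

Seated: the force reversed at 125.7, the original height. Now release and retreat.

```bash
python3 -m pendant '[[[0,0,0,0],[0,0,0,0],[0,0,0,0],[0,0,0,0],[0,0,0,0],[0,0,0,0],[0,0,0,0],[0,0,0,0]]]' 0; python3 -m pendant '[[[0,-2,0,0],[0,-4,0,0],[0,-8,0,0],[0,-10,0,0],[0,-12,0,0],[0,-12,0,0],[0,-12,0,0],[0,-12,0,0],[0,-12,0,0],[0,-10,0,0],[0,-8,0,0],[0,-5,0,0],[0,-3,0,0],[0,0,0,0]]]' 0; python3 -m pendant '[[[-6,0,5,0],[-12,0,10,0],[-20,0,17.5,0],[-20,0,17.5,0],[-20,0,17.5,0],[-20,0,17.5,0],[-20,0,17.5,0],[-20,0,17.5,0],[-20,0,17.5,0],[-20,0,17.5,0],[-20,0,17.5,0],[-20,0,17.5,0],[-20,0,17.5,0],[-20,0,17.5,0],[-12,0,10,0],[-6,0,5,0],[0,0,0,0],[0,0,0,0]]]' 0
python3 - <<'E'
from h import *
im=vision.capture("side");t=vision.capture("top")
cv2.imwrite("pics/b9.png",np.hstack([cv2.resize(im[110:270,150:310],None,fx=2.4,fy=2.4,interpolation=cv2.INTER_CUBIC),cv2.resize(t[100:260,150:310],None,fx=2.4,fy=2.4,interpolation=cv2.INTER_CUBIC)]))
s=manip.state();print(s["time"],s["tcp_pos"],s["opening"],s["force"])
for c in("red","blue","yellow"): print(blobs(im,c),blobs(t,c))
E
```

```text
time: 17.65
tcp_pos: [497.9, 168.7, 125.3]
tcp_rot: [-1.57, 0.065, -0.065]
force: [-0.4, 0.1, -0.7]
opening: 1.002
time: 18.82
tcp_pos: [498.0, 168.7, 235.8]
tcp_rot: [-1.57, 0.064, -0.065]
force: [0.4, 0.1, 0.2]
opening: 1.0
time: 20.32
tcp_pos: [242.5, 430.3, 234.9]
tcp_rot: [-1.571, 0.064, -0.064]
force: [0.7, -0.6, -0.4]
opening: 1.001
20.4167 [243.21308133 429.97673883 235.11968001] 0.9976418445086325 [ 0.53229801  0.54762327 -0.40780601]
[([251, 167, 19, 35, 510], [259.9, 184.7]), ([163, 179, 11, 21, 164], [168.5, 187.6]), ([360, 195, 22, 32, 296], [370.6, 210.7])] [([263, 100, 11, 14, 108], [267.9, 105.8]), ([178, 173, 18, 19, 212], [187.1, 182.2]), ([176, 278, 9, 18, 117], [180.5, 286.8])]
[([288, 0, 65, 133, 1550], [326.4, 62.1]), ([319, 128, 12, 4, 23], [323.4, 129.5]), ([203, 165, 18, 34, 510], [211.4, 182.2])] [([183, 130, 19, 21, 200], [192.1, 139.0]), ([139, 237, 6, 4, 21], [141.4, 238.7]), ([382, 239, 9, 42, 263], [386.1, 258.5]), ([139, 274, 7, 24, 165], [142.0, 285.3])]
[([306, 170, 7, 4, 20], [308.8, 171.8]), ([272, 178, 7, 4, 25], [274.9, 179.4]), ([209, 226, 9, 5, 35], [213.1, 228.3]), ([254, 229, 10, 5, 35], [258.6, 230.9])] []
```

View pics/b9.png

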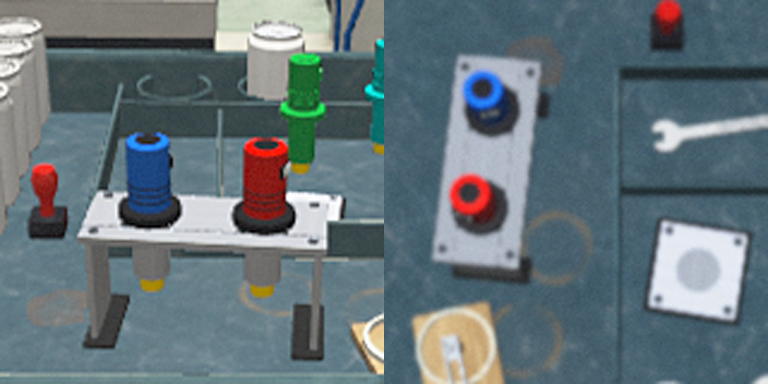

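The red counter hangs upright in its own hole, at top (187.1,182.2) and side (259.9,184.7), within 0.2 px of the start. The blue counter is unmoved and the arm is clear.

```bash
python3 -c "
from bench import job
print(job.job_done())"
```

```text
the job is handed in; nothing more can be done
None
```

The count should be clicked on, and the red counter is back hanging upright in its own rack hole. The job was handed in at about 20 s of the 56 s allowed.

- **Press:** I took the red counter out, held it upright over the centre of the strike plate and pushed down. The button joint can't be read directly, so full travel is judged from the arm. The tool stopped moving at 82.4 mm, against 82.6 mm predicted for the button fully in. The force rose to 18 N there, well past the roughly 6 N needed for full travel. The button came back out when I lifted off, and nothing had slipped in the grip.
- **Return:** The flange seated at the original height. In the last pictures the red counter is within 0.2 px of where it started in both views. The blue counter is also unmoved to within 0.1 px, and the gripper is open and well clear.

None of the checks failed. The two cameras disagreed by about 2 mm on the counters' positions, which is within the stated calibration.

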